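# Fasten the quarter-turn stud of a cabinet's moisture-absorber cover

## Robot

A 7-joint arm with a two-finger parallel gripper is mounted at the origin on the work surface. World frame = base frame: x ahead of the robot, y to its left, z up, the work surface at z = 0. Lengths are in m, angles in degrees, forces in N, time in s.
With the tool pointing down it reaches from about 0.35 to 0.9 m from the base axis. Payload 8.1 kg.
Tool frame: the origin (TCP) lies on the centre line of the jaws, within the pads' length; the fingertips stand 8 mm ahead of it and the grasp point (between the pads) lies 11 mm behind it; z points along the fingers, y is the direction in which the jaws open and shut (so a half turn about z gives the same grasp; the last joint's range is limited). The gripper opens to 85 mm and grips with 20 to 120 N. Pads are 22 mm wide; open, the fingers measure 114 mm over their backs; the gripper's body (76 mm by 85 mm) begins 54 mm behind the grasp point. The pads swing forward as they close: fully open they stand 13 mm farther back than shut.
Start: joints at [67.918, 24.895, 1.432, 90.138, -0.665, 64.973, -4.303], TCP at [0.174, -0.6, 0.239] pointing down, gripper open.
Joint ranges: [-149.89, 149.89], [-25.12, 119.58], [-72.63, 75.52], [4.76, 147.25], [-75.54, 255.54], [6.69, 114.76], [-157.13, 157.13]. Speed limits (degrees/s): [127.2, 127.2, 172.46, 172.46, 180, 180, 180].

## Interface

Orientations are given as [roll, pitch, yaw] about the fixed x, y, z axes, in that order (R = Rz(yaw) Ry(pitch) Rx(roll)).
In Python, from plant import r gives the robot as it stands.
- The arm moves only by the tool apply_moves, never from a script. Its argument "deltas" is a list of rows, each a list of 7 numbers: the shift along the world's x, y, z in m, then the turn, a rotation vector about the world's x, y, z in rad, then the finger opening in m, from 0 to 0.0854. A call has 1 to 10 rows; each row is the pose to reach, as a shift and turn from the pose commanded when the call began; what a row does not reach only later rows make up. A row lasts 1/8 s, in which the tool goes at most 62.5 mm and 10.7 degrees, less where a joint would pass 70% of its speed; a pose out of reach is approached as far as the arm can. A call with a gripper value outside its range is refused whole. The fingers move at their own pace and stop on an object; the grip force is fixed at half the most. Time passes only in rows, so rows that repeat a pose let the fingers close. It gives the time, the measured TCP pose, the force and the opening at its end, in the units of the state.
- r.sense(): the state, without advancing time (a new reading comes with each control period).
- r.get_image(name): name is "scene" or "top" or "wrist"; returns (picture, depth): 420x560x3 uint8, red, green, blue; 420x560 float32, m along the optical axis (not along the pixel's ray), 0 where there is no reading.
- r.camera_params(name): a dict with "intrinsics" (3x3 intrinsics, pixels), "rvec" (rotation vector, rad) and "tvec" (3), from world to camera coordinates, as OpenCV has them. Camera axes: x right, y down, z forward; pixel columns grow to the right and rows downward; lengths in m; the calibration is good to about 2 mm. The wrist camera is an equidistant fisheye: a pixel r from the principal point sees the ray r / f radians off the axis. A picture is of the moment at which its call begins: read the wrist's pose just before it. camera_params takes no time and is no camera call; for the wrist camera it gives the pose at the moment of the call.
- r.hand_in(): hands the job in, once; it reports no verdict.
The state is a dict: "time_s": time; "qpos": joint angles; "dq": joint speeds; "tau": joint torques, N m; "eef_pos": TCP position; "eef_rot": TCP orientation; "force": force on the tool from outside, world axes, zero at the start; "torque": the same for the moment, N m; "gripper_width": finger opening in m.
Only numpy, scipy, OpenCV 4.12 (cv2) and the standard library are available. Lean on these libraries where they do the work, as an engineer would, in place of code of your own. Each camera call takes 0.05 s, during which the arm holds its last target.

## Task

The moisture-absorber compartment in the top of the small cabinet has its cover shut but not fastened: the slotted stud still stands proud. Take the stud key from the oak block, set its blade in the slot, press the stud in and turn it a quarter turn clockwise until it drops into its catch, then hang the key back upright in the same hole of the block, collar down on the wood. The catch is plastic, so never load the stud or cabinet with more than 25 N, pressing and turning together, by key or by hand, and leave the bottles, jar, cup and mortar where they stand.

Things in the scene. Friction and masses are not known exactly. Their poses are not given: they have to be found in the camera images.
- key_grip (a point): Stud key, loose (90 g), upright in the middle hole of the oak block. Point: centre of its grip, on its axis. Grip: flat black paddle, 36 mm wide (key's x), 12 mm thick (y: pinch across this), 47 mm tall. Under it a steel collar 32 mm across, 4 mm thick, underside 28 mm below this point; then a 10 mm round shank, then the blade. z up.
- key_tip (a point): Middle of the lower edge of the stud key's blade, 62 mm below the grip's centre; same axes as the grip. Flat steel blade 18 mm wide (along x), 3 mm thick (along y), 14 mm long, its lower edge rounded.
- holder (a point): Centre of the mouth of the key's hole in the top of the fixed oak block (75 x 150 mm, 50 mm high). Hole 27 mm square, 42 mm deep. The key hangs in it by its collar resting on the block's top, blade's edge 34 mm below this point; any yaw will do. The 12 mm holes 50 mm to either side stay empty.
- stud_slot (a point): Top centre of the slotted steel stud in the cover on the cabinet; turns and sinks with it. x along the slot, z up. Head 26 mm across. Slot 5 mm wide, 5 mm deep, right across the head, open at both ends. Unfastened, a light spring (3 to 5 N) holds the head 13.5 mm proud; in its catch it is held 2 to 9 mm lower than that.
- cover_top (a point): On the stud's axis, level with the top of the fixed aluminium cover (100 x 140 mm). How far the stud must be pressed is not known (old foam gasket): after 3 to 9.5 mm it meets a stiff leaf spring, 7 N/mm; 1 mm deeper, at about 12 N in all, it is free to turn. Hold 13 to 17 N while turning. Let go in its catch, it springs up 1.8 mm.
- stud_turn (a joint): Turn of the stud, rad: about 0 unfastened (slot along the cabinet's x), growing clockwise seen from above; 1.57 in its catch (1.50 to 1.64: there a stop ends the turn). Not pressed in far enough it only has about 0.07 of play and jams. Turning needs about 0.03 N m. The blade has about 0.1 of play in the slot.
- cabinet: Small white cabinet, fixed, 170 mm deep (x), 220 mm wide (y), 150 mm high, a magnetic swing door with a knob in its front (-x). Origin at the centre of its underside, z up. The cover's top is 164 mm above the origin, the stud's axis at x = -40 mm, y = 0.
- mortar: White ceramic mortar with its pestle in it, 112 mm across, about 125 mm high over the pestle; origin under its centre. Bystander.
- cup: Steel cup, 66 mm across, 75 mm high; origin under its centre. Bystander.
- ointment: White ointment jar, 38 mm across, 32 mm high, on the rear of the cabinet's top; origin under its centre. Bystander.
- pills0: Pill bottle, amber, 46 mm across, 85 mm high, on the clear lazy susan (220 mm across, deck 37 mm above the table); origin under its centre. Bystander.
- pills1: Pill bottle, amber, 40 mm across, 70 mm high, on the clear lazy susan (220 mm across, deck 37 mm above the table); origin under its centre. Bystander.
- pills2: Pill bottle, white, 50 mm across, 95 mm high, on the clear lazy susan (220 mm across, deck 37 mm above the table); origin under its centre. Bystander.
- pills3: Pill bottle, white, 44 mm across, 75 mm high, on the clear lazy susan (220 mm across, deck 37 mm above the table); origin under its centre. Bystander.
Things that resemble listed ones, but are neither listed nor needed, are in the scene too. Of the things that look like the part that bears key_grip, the smaller one is meant.

How it is judged (in metres and radians):
On the way, in this order (a step that is already met when the one before it is completed fails the run):
1. the key's blade is in the stud's slot (z of key_tip in the frame of stud_slot below -0.003 m and horizontal distance between key_tip and stud_slot below 0.005 m), for 0.1 s.
2. the stud is turned to its catch with the key (value of joint stud_turn above 1.43 rad and z of key_tip in the frame of stud_slot below -0.001 m), for 0.05 s.
At the end, for the whole second after the job is handed in: The stud sits in its catch (turned 1.43 to 1.71 rad from unfastened, and held down so that its top is less than 12.1 mm above the cover), and the key hangs released and upright (within 0.1 rad) in its hole of the block: blade's edge within 8 mm of the hole's axis and more than 31 mm below its mouth (value of joint stud_turn between 1.43 and 1.71 rad and z of stud_slot in the frame of cover_top below 0.0121 m and horizontal distance between key_tip and holder below 0.008 m and z of key_tip in the frame of holder below -0.031 m and angle between key_grip's own z axis and vertical below 0.1 rad); the robot touches nothing.
It fails at once if the key or the robot loads the cabinet, its cover or the stud with more than 25 N (press and turning forces at the blade added up) (contact force between any of key, the arm, the fingers and cabinet above 25 N).
It fails at once if a bottle, the jar, the cup or the mortar is shifted by more than 25 mm or tipped (distance of any of pills0, pills1, pills2, pills3, mortar, cup, ointment from where it was at the start of the episode above 0.025 m or angle between any of pills0, pills1, pills2, pills3, mortar, cup, ointment's own z axis and vertical above 0.3 rad).
It also fails if it takes over 70 s, if anything falls off the work surface, if the arm or the gripper's body presses on something with over 40 N, if the wrist force passes 120 N, or if a joint passes its speed limit or range.

## Working session

There is one attempt and no reset: what is moved stays moved. The work goes in short steps, Python scripts to look and compute and a tool call to move; the robot and the scene stay as the last step left them, time stands still between calls to the robot, and variables do not carry over. Pictures are saved under pics/ and viewed, and the job is handed in when it is done.

Besides the shell and the picture viewer there is one more tool, called as name([rows], argument=value, ...), one row to a line, values as JSON. apply_moves: Moves the arm, as the interface text tells. Its arguments: {"type":"object","properties":{"deltas":{"type":"array","items":{"type":"array","items":{"type":"number"}}}},"required":["deltas"]}

```bash
ls; mkdir -p pics
python3 - <<'E'
from plant import r
import cv2
s=r.sense();print({k:s[k] for k in('time_s','eef_pos','eef_rot','force','gripper_width')})
for n in('scene','top','wrist'):
    p=r.camera_params(n);print(n,p)
    im,d=r.get_image(n);cv2.imwrite(f'pics/{n}0.png',im[:,:,::-1])
    import numpy as np;np.save(f'pics/{n}0.npy',d)
E
```

```text
pics
{'time_s': 0.0, 'eef_pos': array([ 0.17424497, -0.59972007,  0.23854397]), 'eef_rot': array([-1.79911630e+02,  7.06927018e-03,  1.62012960e+01]), 'force': array([0.08647687, 0.31844779, 0.27729848]), 'gripper_width': 0.08553269761694549}
scene {'intrinsics': array([[416.20900077,   0.        , 282.1183188 ],
       [  0.        , 416.20900077, 210.52837694],
       [  0.        ,   0.        ,   1.        ]]), 'rvec': array([ 1.84978854,  1.25921967, -0.70542314]), 'tvec': array([-0.20126479, -0.13029362,  1.48360672])}
top {'intrinsics': array([[505.0157723 ,   0.        , 279.80956503],
       [  0.        , 505.0157723 , 208.92687098],
       [  0.        ,   0.        ,   1.        ]]), 'rvec': array([ 2.17767112, -2.19946194,  0.07906076]), 'tvec': array([0.00457458, 0.53834139, 1.41249853])}
wrist {'intrinsics': array([[325.1922621 ,   0.        , 278.33706761],
       [  0.        , 325.1922621 , 209.51989193],
       [  0.        ,   0.        ,   1.        ]]), 'rvec': array([-2.31532341,  1.73623799,  0.26121554]), 'tvec': array([-0.62517574, -0.03791119,  0.38021207])}
```

View pics/scene0.png

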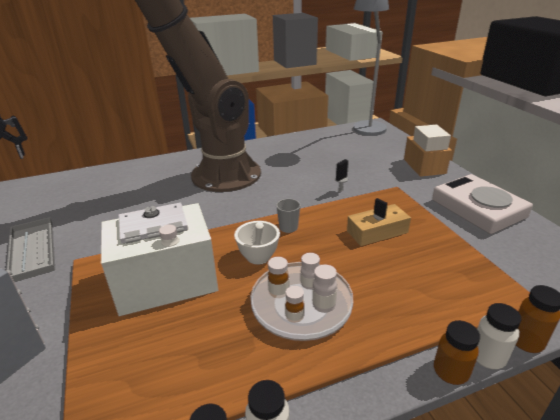

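View pics/top0.png

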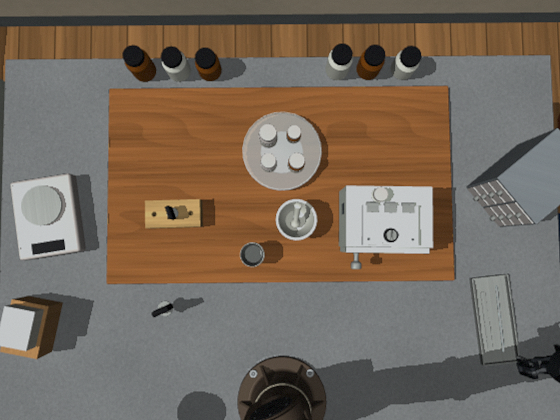

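View pics/wrist0.png

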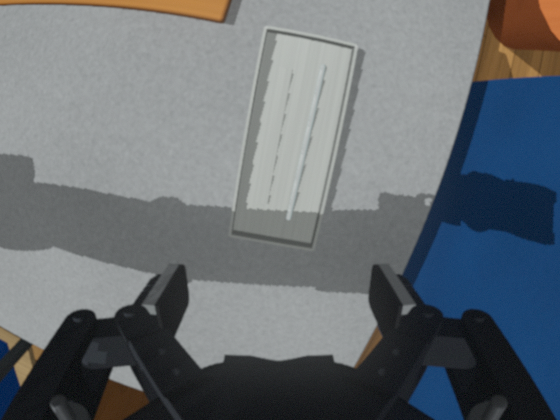

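Top view: the oak block with the key is at (172,213), and the stud is at (391,235) on the cabinet. The lone key at (163,309) is the decoy. Next I measure these with depth.

```bash
cat > h.py <<'E'
import numpy as np,cv2
def cam2world(p,uv,d):
    R=cv2.Rodrigues(p['rvec'])[0];K=p['intrinsics']
    uv=np.atleast_2d(uv).astype(float);d=np.atleast_1d(d)
    c=np.c_[(uv[:,0]-K[0,2])/K[0,0]*d,(uv[:,1]-K[1,2])/K[1,1]*d,d]
    return (c-p['tvec'])@R
def cloud(p,d):
    v,u=np.mgrid[:d.shape[0],:d.shape[1]]
    return cam2world(p,np.c_[u.ravel(),v.ravel()],d.ravel()).reshape(*d.shape,3)
def cloudW(p,d):
    R=cv2.Rodrigues(p['rvec'])[0];K=p['intrinsics']
    v,u=np.mgrid[:d.shape[0],:d.shape[1]]
    x=(u-K[0,2])/K[0,0];y=(v-K[1,2])/K[1,1];th=np.hypot(x,y)+1e-9
    t=np.tan(np.minimum(th,1.45))
    c=np.stack([x/th*t*d,y/th*t*d,d],-1)
    return (c-p['tvec'])@R
E
python3 - <<'E'
from plant import r
from h import *
for n in('top','scene'):
    p=r.camera_params(n);d=np.load(f'pics/{n}0.npy');P=cloud(p,d)
    im=cv2.imread(f'pics/{n}0.png')
    if n=='top':
        for nm,(a,b,c,e) in dict(block=(140,195,205,235),cab=(335,180,440,280),dec=(145,295,180,325)).items():
            Q=P[b:e,a:c]
            print(nm)
            for lo,hi in((0.02,.045),(.045,.056),(.06,.085),(.085,.12),(.13,.155),(.155,.17),(.17,.19)):
                m=(Q[...,2]>lo)&(Q[...,2]<hi)&(d[b:e,a:c]>0)
                if m.sum()>5:
                    q=Q[m];print(lo,hi,m.sum(),q.min(0).round(3),q.max(0).round(3),np.median(q,0).round(4))
        cv2.imwrite('pics/c1.png',np.hstack([cv2.resize(im[190:240,135:210],None,fx=5,fy=5,interpolation=2),cv2.resize(im[175:275,335:440],None,fx=3.6,fy=2.5,interpolation=2)]))
    else:
        cv2.imwrite('pics/c2.png',np.hstack([cv2.resize(im[180:250,330:420],None,fx=4,fy=4),cv2.resize(im[190:260,95:215],None,fx=3.5,fy=4)]))
E
```

```text
block
0.02 0.045 326 [0.469 0.212 0.02 ] [0.582 0.395 0.044] [0.5126 0.3005 0.0219]
0.045 0.056 33 [0.489 0.219 0.045] [0.566 0.351 0.056] [0.5275 0.2204 0.0511]
0.06 0.085 1391 [0.489 0.218 0.06 ] [0.565 0.369 0.082] [0.5267 0.2887 0.068 ]
0.085 0.12 69 [0.511 0.283 0.086] [0.545 0.303 0.12 ] [0.5264 0.291  0.1155]
cab
0.02 0.045 1075 [ 0.337 -0.454  0.02 ] [ 0.619 -0.154  0.043] [ 0.3985 -0.3058  0.0215]
0.06 0.085 63 [ 0.419 -0.168  0.061] [ 0.587 -0.164  0.085] [ 0.4813 -0.1657  0.0799]
0.085 0.12 100 [ 0.375 -0.206  0.085] [ 0.588 -0.163  0.12 ] [ 0.4978 -0.1658  0.1025]
0.13 0.155 571 [ 0.375 -0.38   0.13 ] [ 0.588 -0.164  0.155] [ 0.4236 -0.2479  0.1495]
0.155 0.17 2202 [ 0.416 -0.387  0.155] [ 0.588 -0.164  0.17 ] [ 0.5314 -0.2792  0.1672]
0.17 0.19 2885 [ 0.431 -0.385  0.17 ] [ 0.587 -0.166  0.19 ] [ 0.4962 -0.2739  0.1812]
dec
0.02 0.045 7 [0.251 0.306 0.041] [0.286 0.326 0.044] [0.2809 0.3172 0.043 ]
0.045 0.056 81 [0.249 0.296 0.045] [0.287 0.337 0.055] [0.271  0.3177 0.0494]
0.06 0.085 17 [0.269 0.295 0.062] [0.284 0.318 0.085] [0.2778 0.2974 0.07  ]
0.085 0.12 116 [0.254 0.294 0.087] [0.283 0.34  0.117] [0.2699 0.3158 0.1083]
```

View pics/c1.png

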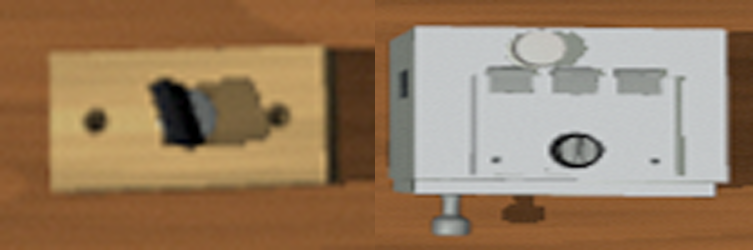

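View pics/c2.png

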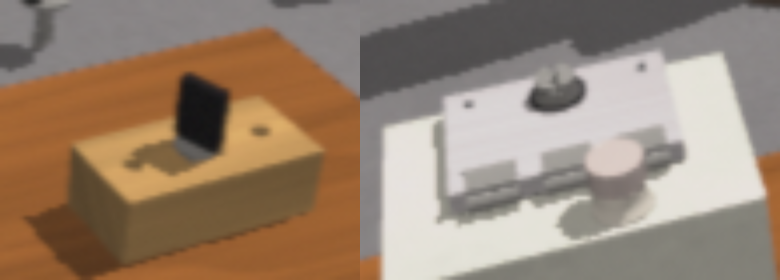

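Heights check: the board is at 0.018, block top 0.068, cover 0.182. I get the paddle yaw and the wrist-camera offset, then fly over the cabinet.

Run:
```python
from plant import r
from h import *
from scipy.spatial.transform import Rotation as Ro
p=r.camera_params('top');d=np.load('pics/top0.npy');P=cloud(p,d)
Q=P[195:235,140:205].reshape(-1,3);q=Q[(Q[:,2]>.105)&(Q[:,2]<.13)]
w,v=np.linalg.eigh(np.cov(q[:,:2].T));print('grip',q.mean(0),np.sqrt(w)*np.sqrt(12),np.degrees(np.arctan2(v[1,1],v[0,1])),q[:,2].max())
Q=P[175:275,335:440].reshape(-1,3);q=Q[(Q[:,2]>.19)];print(len(q))
a=P[225:246,380:403].reshape(-1,3);a=a[a[:,2]>.188];print('stud',len(a),np.median(a,0),a.min(0),a.max(0))
# cabinet front edge yaw
q=Q[(Q[:,2]>.16)&(Q[:,2]<.19)];rect=cv2.minAreaRect(q[:,:2].astype(np.float32)*1000);print(rect)
Q=P[195:235,140:205].reshape(-1,3);q=Q[(Q[:,2]>.06)&(Q[:,2]<.085)];print('block',cv2.minAreaRect(q[:,:2].astype(np.float32)*1000))
s=r.sense();p=r.camera_params('wrist');Rw=cv2.Rodrigues(p['rvec'])[0];c=-Rw.T@p['tvec']
Rt=Ro.from_euler('xyz',s['eef_rot'],degrees=True).as_matrix()
print('cam in tool',Rt.T@(c-s['eef_pos']),'\naxis',Rt.T@Rw.T)
print(s['qpos'])
```

```text
grip [0.52697632 0.29267056 0.11797231] [0.01249318 0.03550787] -160.76541215386825 0.12493314687519
290
stud 96 [ 0.45900025 -0.27502654  0.19447991] [ 0.44081249 -0.2888265   0.18814043] [0.47385191 0.00537981 1.44590452]
((508.2311096191406, -276.4114990234375), (222.1772003173828, 155.11558532714844), 88.67608642578125)
block ((527.4501342773438, 293.7709045410156), (75.36499786376953, 151.17401123046875), 1.185086727142334)
cam in tool [ 0.07539209  0.00098393 -0.1350668 ] 
axis [[ 9.66676074e-04 -9.56421638e-01 -2.91987528e-01]
 [ 9.99999500e-01  9.99564608e-04  3.65439256e-05]
 [ 2.56908997e-04 -2.91987417e-01  9.56422126e-01]]
[67.91788376 24.92683497  1.43102609 90.17742958 -0.66444098 64.9727333
 -4.3040292 ]
```

apply_moves([
  [0,0.0,0.05,0,0,0,0.085],
  [0.02,0.04,0.1,0,0,0,0.085],
  [0.06,0.08,0.13,0,0,0,0.085],
  [0.1,0.12,0.13,0,0,0,0.085],
  [0.14,0.16,0.13,0,0,0,0.085],
  [0.18,0.2,0.13,0,0,0,0.085],
  [0.22,0.24,0.13,0,0,0,0.085],
  [0.24,0.28,0.13,0,0,0,0.085],
  [0.24,0.3,0.13,0,0,0,0.085],
  [0.24,0.3,0.13,0,0,0,0.085],
])

```text
time_s: 1.4
eef_pos: [0.4141, -0.2994, 0.3694]
eef_rot: [180.0, 0.0, 16.3]
force: [-0.9, -0.6, 0.2]
gripper_width: 0.0851
```

Run:
```python
from plant import r
from h import *
p=r.camera_params('wrist');im,d=r.get_image('wrist')
cv2.imwrite('pics/w1.png',im[:,:,::-1]);np.save('pics/w1.npy',d)
import pickle;pickle.dump(p,open('pics/w1.pkl','wb'))
P=cloudW(p,d);m=(P[...,2]>.188)&(P[...,2]<.2)&(np.hypot(P[...,0]-.459,P[...,1]+.275)<.03)
v,u=np.where(m);print(u.min(),u.max(),v.min(),v.max());q=P[m];print(q.mean(0),q.min(0),q.max(0),m.sum())
m=(P[...,2]>.178)&(P[...,2]<.186)&(np.hypot(P[...,0]-.459,P[...,1]+.275)<.12);q=P[m];print('cover',np.median(q,0),cv2.minAreaRect(q[:,:2].astype(np.float32)*1000))
a,b=int(u.mean()),int(v.mean());print(a,b)
cv2.imwrite('pics/w1c.png',cv2.resize(im[b-40:b+40,a-50:a+50,::-1],None,fx=7,fy=7,interpolation=2))
```

```text
253 280 127 154
[ 0.45835657 -0.27583067  0.19467042] [ 0.44521803 -0.2886243   0.18832535] [ 0.47103907 -0.26246922  0.19784127] 599
cover [ 0.48898786 -0.27635428  0.18257605] ((488.7478942871094, -276.45538330078125), (140.93008422851562, 111.62083435058594), 88.80489349365234)
266 140
```

View pics/w1.png

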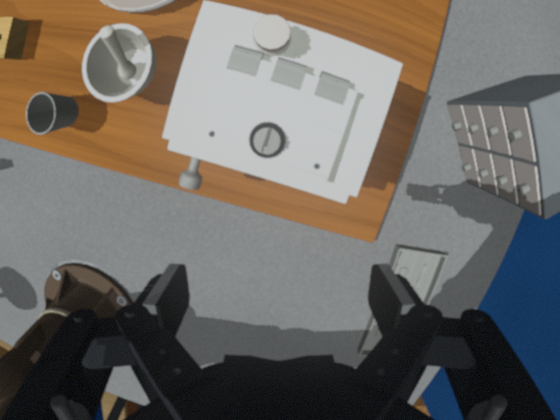

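View pics/w1c.png

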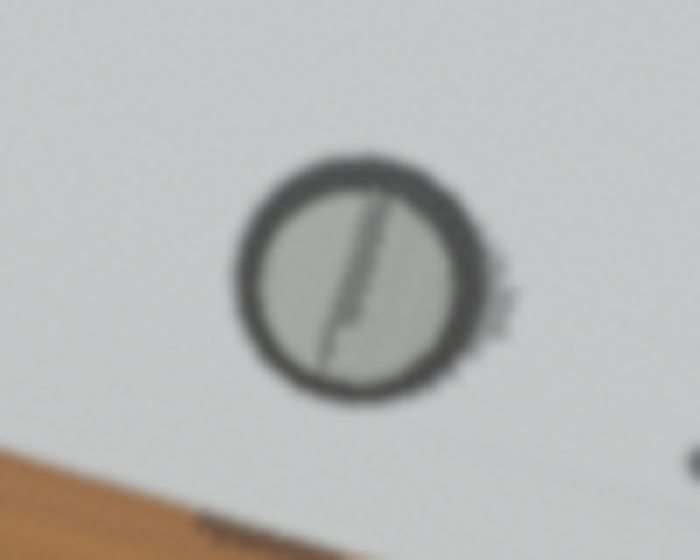

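apply_moves([
  [0.01,0.05,0,0,0,0,0.085],
  [0.02,0.11,0,0,0,0,0.085],
  [0.03,0.17,0,0,0,0.01,0.085],
  [0.04,0.23,0,0,0,0.02,0.085],
  [0.06,0.29,0,0,0,0.03,0.085],
  [0.07,0.35,0,0,0,0.05,0.085],
  [0.08,0.41,-0.02,0,0,0.05,0.085],
  [0.09,0.47,-0.05,0,0,0.05,0.085],
  [0.1,0.53,-0.08,0,0,0.05,0.085],
  [0.113,0.58,-0.11,0,0,0.05,0.085],
])

```text
time_s: 2.7
eef_pos: [0.5274, 0.2714, 0.263]
eef_rot: [179.9, -0.1, 18.8]
force: [-0.3, -0.7, -0.5]
gripper_width: 0.0849
```

apply_moves([
  [0.0,0.012,-0.02,0,0,0,0.085],
  [0.0,0.012,-0.03,0,0,0,0.085],
  [0.0,0.012,-0.03,0,0,0,0.085],
  [0.0,0.012,-0.03,0,0,0,0.085],
])

```text
time_s: 3.2
eef_pos: [0.5265, 0.2823, 0.2351]
eef_rot: [180.0, -0.1, 18.9]
force: [-0.3, 0.5, 0.4]
gripper_width: 0.085
```

Run:
```python
from plant import r
from h import *
import pickle
p=r.camera_params('wrist');im,d=r.get_image('wrist');s=r.sense();print(s['time_s'],s['eef_pos'],s['eef_rot'])
cv2.imwrite('pics/w2.png',im[:,:,::-1]);np.save('pics/w2.npy',d);pickle.dump(p,open('pics/w2.pkl','wb'))
P=cloudW(p,d);nr=np.hypot(P[...,0]-.527,P[...,1]-.293)
m=(P[...,2]>.117)&(P[...,2]<.123)&(nr<.03);q=P[m];print('griptop',q.mean(0),cv2.minAreaRect(q[:,:2].astype(np.float32)*1000),m.sum())
m=(P[...,2]>.062)&(P[...,2]<.0698)&(nr<.1);q=P[m];print('block',np.median(q,0),cv2.minAreaRect(q[:,:2].astype(np.float32)*1000))
m=(P[...,2]>.0705)&(P[...,2]<.075)&(nr<.03);q=P[m];print('collar',m.sum(),np.median(q,0),cv2.minAreaRect(q[:,:2].astype(np.float32)*1000))
# slot dir
p=pickle.load(open('pics/w1.pkl','rb'));R=cv2.Rodrigues(p['rvec'])[0];K=p['intrinsics'];c=-R.T@p['tvec']
def pt(u,v,z):
    x=(u-K[0,2])/K[0,0];y=(v-K[1,2])/K[1,1];t=np.hypot(x,y)
    ray=R.T@np.array([x/t*np.sin(t),y/t*np.sin(t),np.cos(t)]);return c+ray*(z-c[2])/ray[2]
a,b=pt(262,152.9,.1955),pt(270.3,127.9,.1955);print(a,b,np.degrees(np.arctan2(*(b-a)[1::-1])))
print('ctr of ring',pt(216+362/7-.5,100+279/7-.5,.188),pt(216+354/7-.5,100+284/7-.5,.1955))
```

```text
3.25 [0.52638251 0.2826976  0.23522244] [ 1.79975568e+02 -1.14389348e-01  1.89388098e+01]
griptop [0.52605255 0.29328434 0.11899181] ((525.5671997070312, 293.1871337890625), (35.588172912597656, 11.88770580291748), 20.0496826171875) 581
block [0.52845146 0.29840048 0.06835806] ((524.79248046875, 293.61993408203125), (75.98966217041016, 150.43603515625), 1.2029736042022705)
collar 369 [0.5270608  0.28721096 0.07238428] ((532.4384765625, 289.86920166015625), (36.27564239501953, 44.08254623413086), 83.5105209350586)
[ 0.44591885 -0.27486527  0.1955    ] [ 0.47111104 -0.27581969  0.1955    ] -2.169650373170591
ctr of ring [ 0.4591447 -0.2759796  0.188    ] [ 0.45884271 -0.27520319  0.1955    ]
```

View pics/w2.png

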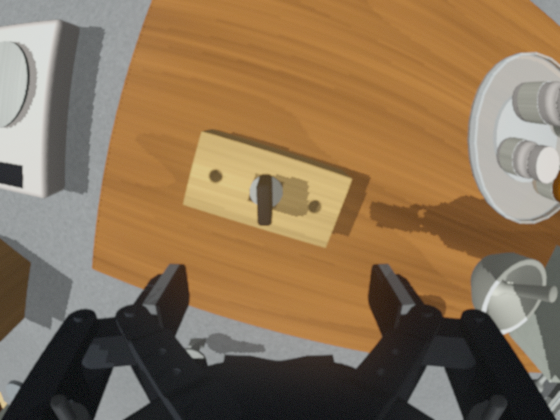

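apply_moves([
  [0,0,0,0,0,0,0.085],
  [0,0,0,0,0,0,0.085],
])

```text
time_s: 3.5
eef_pos: [0.5256, 0.2837, 0.2344]
eef_rot: [180.0, -0.0, 19.0]
force: [-0.0, 0.3, -0.2]
gripper_width: 0.0855
```

apply_moves([
  [0,0.0095,-0.04,0,0,0.01,0.085],
  [0,0.0095,-0.08,0,0,0.01,0.085],
  [0,0.0095,-0.11,0,0,0.01,0.085],
  [0,0.0095,-0.13,0,0,0.01,0.085],
  [0,0.0095,-0.145,0,0,0.01,0.085],
  [0,0.0095,-0.148,0,0,0.01,0.085],
  [0,0.0095,-0.148,0,0,0.01,0.085],
  [0,0.0095,-0.148,0,0,0.01,0.085],
])

```text
time_s: 4.5
eef_pos: [0.5259, 0.2938, 0.0868]
eef_rot: [-180.0, -0.1, 19.6]
force: [-0.7, -0.6, 0.4]
gripper_width: 0.0851
```

Run:
```python
from plant import r
from h import *
im,d=r.get_image('wrist');s=r.sense();print(s['time_s'],s['eef_pos'],s['eef_rot'],s['force'])
cv2.imwrite('pics/w3.png',im[:,:,::-1])
```

```text
4.55 [0.52588208 0.29370268 0.08676858] [-1.79988043e+02 -7.76233011e-02  1.96321386e+01] [ 0.17457531  0.14553942 -0.05342923]
```

View pics/w3.png

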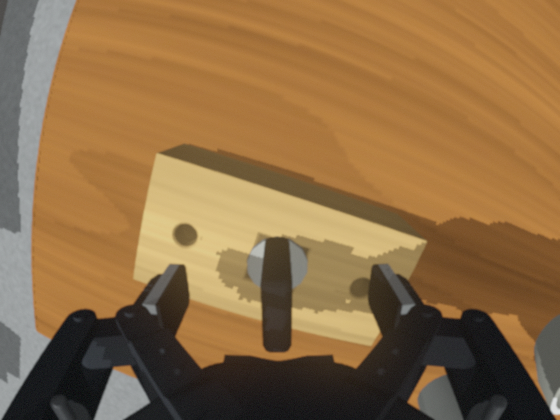

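The paddle at (277,293) is midway between the fingers (185 and 372) and lined up, so I close on it.

apply_moves([
  [0,0,0,0,0,0,0.04],
  [0,0,0,0,0,0,0.02],
  [0,0,0,0,0,0,0.0],
  [0,0,0,0,0,0,0.0],
  [0,0,0,0,0,0,0.0],
  [0,0,0,0,0,0,0.0],
  [0,0,0,0,0,0,0.0],
])

```text
time_s: 5.42
eef_pos: [0.5255, 0.2934, 0.086]
eef_rot: [180.0, -0.0, 19.6]
force: [-1.4, -0.1, 3.1]
gripper_width: 0.0112
```

apply_moves([
  [0,0,0.01,0,0,0,0.0],
  [0,0,0.03,0,0,0,0.0],
  [0,0,0.06,0,0,0,0.0],
  [0,0,0.1,0,0,0,0.0],
  [0,0,0.15,0,0,0,0.0],
  [0,0,0.2,0,0,0,0.0],
  [0,0,0.22,0,0,0,0.0],
  [0,0,0.22,0,0,0,0.0],
])

```text
time_s: 6.42
eef_pos: [0.5258, 0.294, 0.3079]
eef_rot: [-180.0, -0.2, 19.6]
force: [0.8, -0.3, -1.7]
gripper_width: 0.011
```

Run:
```python
from plant import r
from h import *
import pickle
p=r.camera_params('wrist');im,d=r.get_image('wrist');s=r.sense();print(s['time_s'],s['eef_pos'],s['eef_rot'],s['force'],s['torque'],s['gripper_width'])
cv2.imwrite('pics/w4.png',im[:,:,::-1]);np.save('pics/w4.npy',d);pickle.dump((p,s),open('pics/w4.pkl','wb'))
im,d=r.get_image('scene');cv2.imwrite('pics/s4.png',cv2.resize(im[60:250,300:450,::-1],None,fx=4,fy=3,interpolation=2))
cv2.imwrite('pics/s4.png',cv2.resize(im[60:250,280:450,::-1],None,fx=3,fy=3,interpolation=2))
```

```text
6.475 [0.52536155 0.29338336 0.30611162] [ 1.79998216e+02 -3.85243884e-02  1.96376080e+01] [-0.02380135 -0.17380637 -1.91465792] [-0.02532611  0.10089238 -0.00742666] 0.011460728059429161
```

View pics/w4.png

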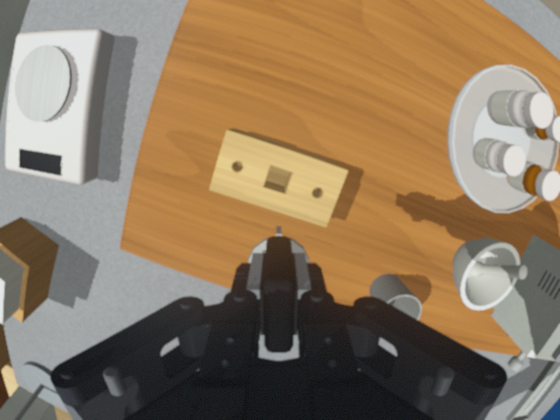

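View pics/s4.png

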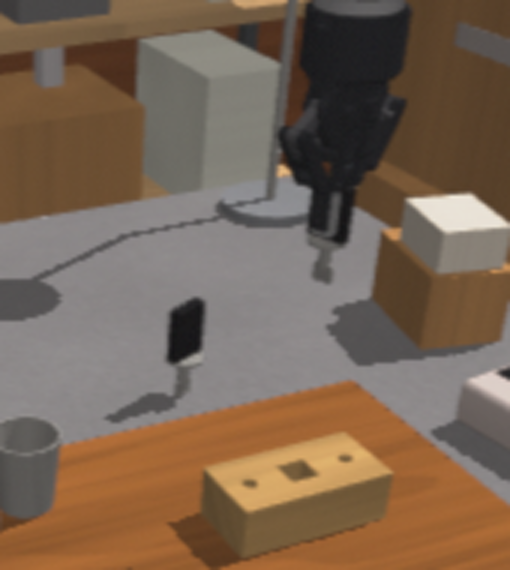

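apply_moves([
  [-0.005,-0.05,0.01,0,0,-0.02,0.0],
  [-0.01,-0.11,0.02,0,0,-0.07,0.0],
  [-0.02,-0.17,0.02,0,0,-0.12,0.0],
  [-0.03,-0.23,0.02,0,0,-0.17,0.0],
  [-0.04,-0.29,0.02,0,0,-0.22,0.0],
  [-0.05,-0.35,0.02,0,0,-0.27,0.0],
  [-0.055,-0.41,0.02,0,0,-0.32,0.0],
  [-0.06,-0.47,0.01,0,0,-0.35,0.0],
  [-0.0665,-0.53,0.0,0,0,-0.372,0.0],
  [-0.0665,-0.569,0.0,0,0,-0.372,0.0],
])

```text
time_s: 7.78
eef_pos: [0.4565, -0.2785, 0.3033]
eef_rot: [-179.9, 0.3, -1.9]
force: [0.8, 1.1, -0.8]
gripper_width: 0.0113
```

apply_moves([
  [0,0,0,0,0,0,0],
  [0,0,0,0,0,0,0],
  [0,0,0,0,0,0,0],
])

```text
time_s: 8.15
eef_pos: [0.4591, -0.2741, 0.3055]
eef_rot: [-180.0, 0.0, -1.6]
force: [0.4, 0.5, -1.3]
gripper_width: 0.0113
```

Run:
```python
from plant import r
from h import *
import pickle
p=r.camera_params('wrist');im,d=r.get_image('wrist');s=r.sense();print(s['time_s'],s['eef_pos'],s['eef_rot'],s['force'],s['torque'],s['gripper_width'])
cv2.imwrite('pics/w5.png',im[:,:,::-1]);np.save('pics/w5.npy',d);pickle.dump((p,s),open('pics/w5.pkl','wb'))
cv2.imwrite('pics/w5c.png',cv2.resize(im[130:280,200:360,::-1],None,fx=4,fy=4,interpolation=2))
P=cloudW(p,d);m=(P[...,2]>.192)&(P[...,2]<.2)&(np.hypot(P[...,0]-.459,P[...,1]+.275)<.03)
q=P[m];print('stud',m.sum(),q.mean(0),q.min(0),q.max(0))
p,_=pickle.load(open('pics/w4.pkl','rb'));d=np.load('pics/w4.npy');P=cloudW(p,d)
q=P[160:200,255:300];m=(q[...,2]<.06);print('hole',m.sum(),q[m].mean(0));m=np.abs(q[...,2]-.068)<.004
print(P[179,278],P[179,250])
R=cv2.Rodrigues(p['rvec'])[0];K=p['intrinsics'];c=-R.T@p['tvec']
u,v=278,179
x=(u-K[0,2])/K[0,0];y=(v-K[1,2])/K[1,1];t=np.hypot(x,y);ray=R.T@np.array([x/t*np.sin(t),y/t*np.sin(t),np.cos(t)]);print(c+ray*(.068-c[2])/ray[2])
```

```text
8.2 [ 0.45917537 -0.27427259  0.30573852] [-1.79976754e+02  1.66801673e-02 -1.55741559e+00] [ 0.21136715  0.43574423 -0.89611629] [0.03986183 0.04378467 0.01297784] 0.01137586066289326
stud 632 [ 0.4589684  -0.27604557  0.19572557] [ 0.44582348 -0.28867062  0.19200715] [ 0.47110223 -0.26321688  0.19796401]
hole 476 [0.51937796 0.2917199  0.0324361 ]
[0.51746596 0.29059418 0.02718987] [0.51409872 0.32439472 0.06751271]
[0.52524375 0.29329371 0.068     ]
```

View pics/w5c.png

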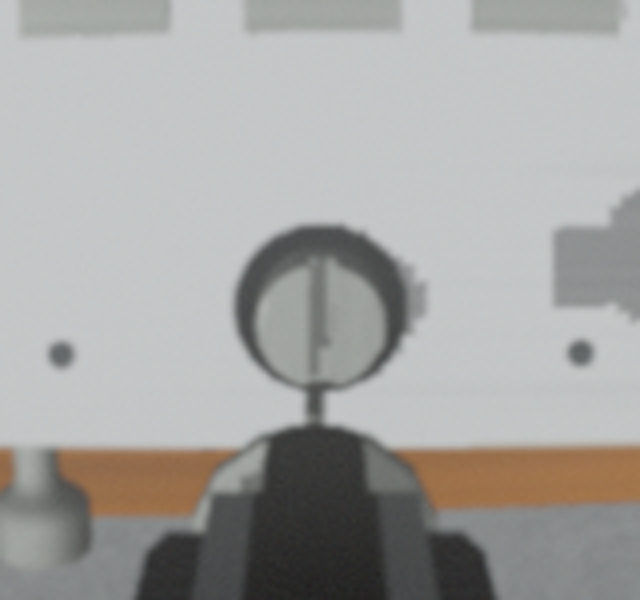

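apply_moves([
  [0,-0.001,-0.015,0,0,0,0],
  [0,-0.001,-0.03,0,0,0,0],
  [0,-0.001,-0.045,0,0,0,0],
  [0,-0.001,-0.05,0,0,0,0],
  [0,-0.001,-0.05,0,0,0,0],
  [0,-0.001,-0.05,0,0,0,0],
])

```text
time_s: 8.95
eef_pos: [0.4592, -0.2767, 0.2564]
eef_rot: [180.0, -0.0, -1.7]
force: [-0.4, -0.2, -1.3]
gripper_width: 0.0112
```

Run:
```python
from plant import r
from h import *
im,d=r.get_image('wrist');s=r.sense();print(s['time_s'],s['eef_pos'],s['eef_rot'],s['force'],s['torque'],s['gripper_width'])
cv2.imwrite('pics/w6c.png',cv2.resize(im[180:300,210:350,::-1],None,fx=5,fy=5,interpolation=2))
im,d=r.get_image('scene');cv2.imwrite('pics/s6.png',cv2.resize(im[120:260,80:240,::-1],None,fx=4,fy=4,interpolation=2))
```

```text
9.0 [ 0.45929849 -0.27675501  0.25645696] [ 1.79971430e+02 -5.26673626e-02 -1.68088580e+00] [ 0.26264877 -0.16158496 -1.16062114] [ 0.06799157 -0.04749287  0.00040955] 0.011346132917880045
```

View pics/w6c.png

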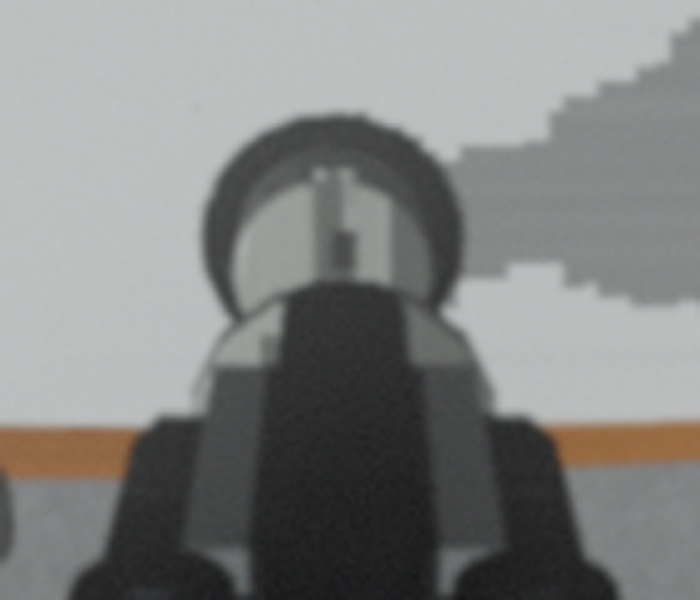

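View pics/s6.png

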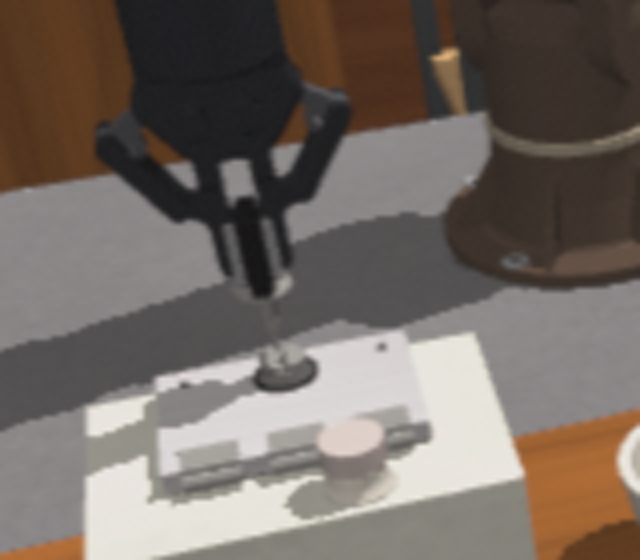

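apply_moves([
  [0,0.0012,0,0,0,0,0],
  [0,0.0012,-0.003,0,0,0,0],
  [0,0.0012,-0.005,0,0,0,0],
  [0,0.0012,-0.005,0,0,0,0],
  [0,0.0012,-0.005,0,0,0,0],
])

```text
time_s: 9.68
eef_pos: [0.459, -0.2754, 0.2509]
eef_rot: [180.0, 0.0, -1.7]
force: [-0.0, -0.7, -1.3]
gripper_width: 0.0114
```

Run:
```python
from plant import r
from h import *
im,d=r.get_image('wrist');s=r.sense();print(s['time_s'],s['eef_pos'],s['eef_rot'],s['force'],s['torque'],s['gripper_width'])
cv2.imwrite('pics/w7c.png',cv2.resize(im[190:270,230:330,::-1],None,fx=7,fy=7,interpolation=2))
```

```text
9.725 [ 0.45898919 -0.27543972  0.25097183] [ 1.79996311e+02 -3.16170413e-03 -1.68101900e+00] [-0.68879745 -0.18841435 -0.79343401] [-0.0402695   0.01064689 -0.07833841] 0.011917763739648389
```

View pics/w7c.png

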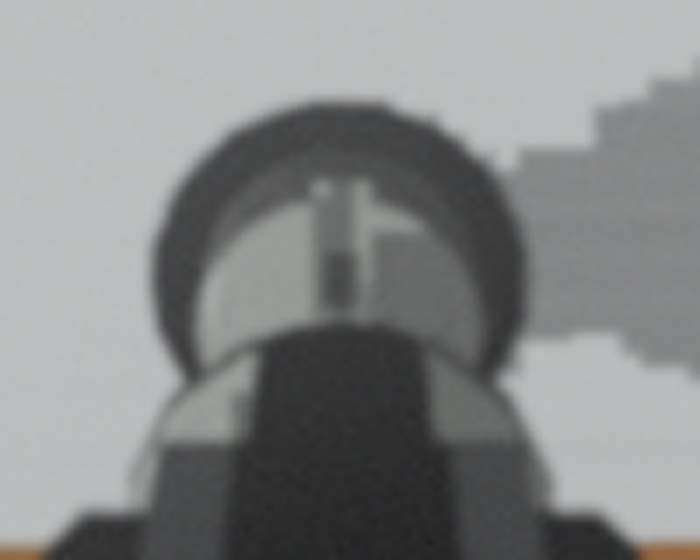

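apply_moves([
  [0,-0.0003,-0.001,0,0,0,0],
  [0,-0.0003,-0.002,0,0,0,0],
  [0,-0.0003,-0.003,0,0,0,0],
  [0,-0.0003,-0.004,0,0,0,0],
  [0,-0.0003,-0.005,0,0,0,0],
  [0,-0.0003,-0.006,0,0,0,0],
  [0,-0.0003,-0.006,0,0,0,0],
])

```text
time_s: 10.6
eef_pos: [0.4589, -0.2757, 0.2448]
eef_rot: [-180.0, 0.0, -1.7]
force: [-0.1, -0.3, -1.2]
gripper_width: 0.0107
```

```bash
cat > look.py <<'E'
import sys
from plant import r
from h import *
im,d=r.get_image('wrist');s=r.sense();print(s['time_s'],s['eef_pos'],s['eef_rot'],s['force'],s['torque'],s['gripper_width'])
cv2.imwrite(sys.argv[1],cv2.resize(im[190:270,230:330,::-1],None,fx=7,fy=7,interpolation=2))
E
python3 look.py pics/w8c.png
```

```text
10.65 [ 0.45894674 -0.27570802  0.24491884] [ 1.79997672e+02  1.84835708e-03 -1.67637244e+00] [-0.23790235  0.52363223 -0.95064544] [-0.00670935  0.00684108 -0.00166058] 0.011324203718285809
```

View pics/w8c.png

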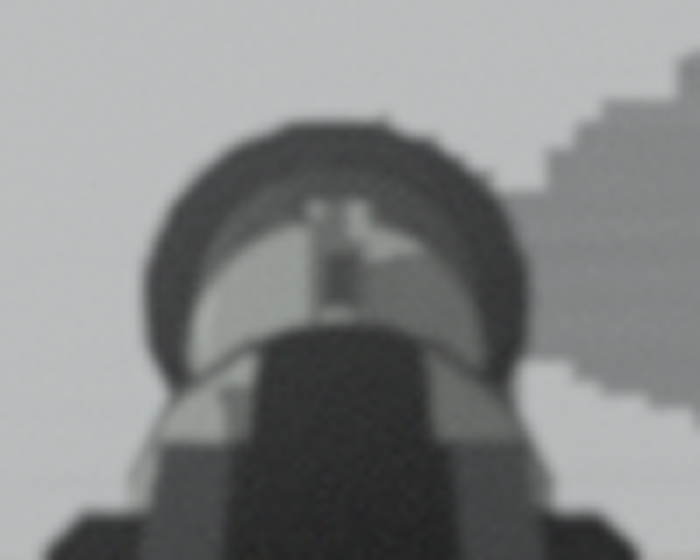

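apply_moves([
  [0,0,-0.001,0,0,0,0],
  [0,0,-0.002,0,0,0,0],
  [0,0,-0.003,0,0,0,0],
  [0,0,-0.003,0,0,0,0],
])

```text
time_s: 11.15
eef_pos: [0.459, -0.2757, 0.242]
eef_rot: [180.0, -0.0, -1.7]
force: [-1.8, 0.0, 2.0]
gripper_width: 0.0114
```

```bash
python3 look.py pics/w9c.png
```

```text
11.2 [ 0.45900031 -0.27573915  0.24210413] [ 1.79991491e+02 -1.08698244e-02 -1.68140012e+00] [-1.06857821 -0.01520878  1.08205735] [0.09436487 0.1575103  0.03160943] 0.011056829579917967
```

View pics/w9c.png

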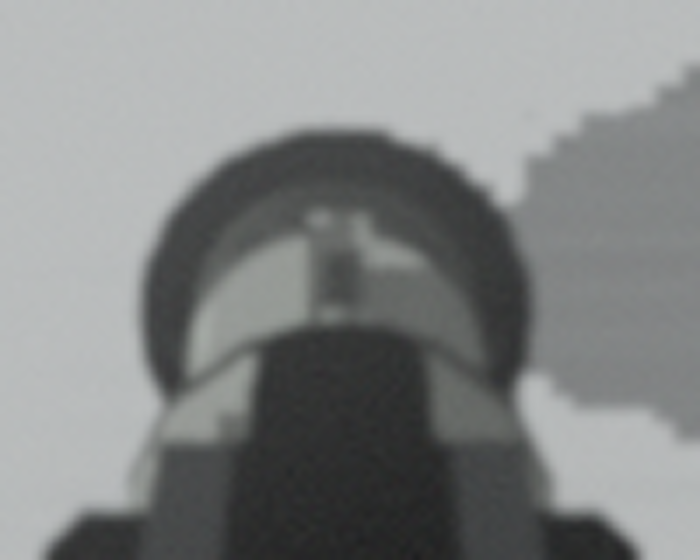

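apply_moves([
  [0,0,-0.001,0,0,0,0],
  [0,0,-0.002,0,0,0,0],
  [0,0,-0.0025,0,0,0,0],
  [0,0,-0.0025,0,0,0,0],
])

```text
time_s: 11.7
eef_pos: [0.459, -0.2757, 0.2394]
eef_rot: [180.0, -0.0, -1.7]
force: [-0.8, 0.1, 1.0]
gripper_width: 0.0112
```

apply_moves([
  [0,0,-0.0005,0,0,0,0],
  [0,0,-0.0005,0,0,0,0],
])

```text
time_s: 11.95
eef_pos: [0.459, -0.2757, 0.2389]
eef_rot: [180.0, -0.0, -1.7]
force: [-0.8, -0.3, 0.9]
gripper_width: 0.0113
```

```bash
python3 look.py pics/w10c.png
```

```text
12.0 [ 0.4589794  -0.27572221  0.23895339] [ 1.79995226e+02 -3.39123877e-03 -1.67736636e+00] [-0.15916329  0.82972358  1.66948569] [0.06512256 0.08326794 0.048076  ] 0.011213503977085329
```

View pics/w10c.png

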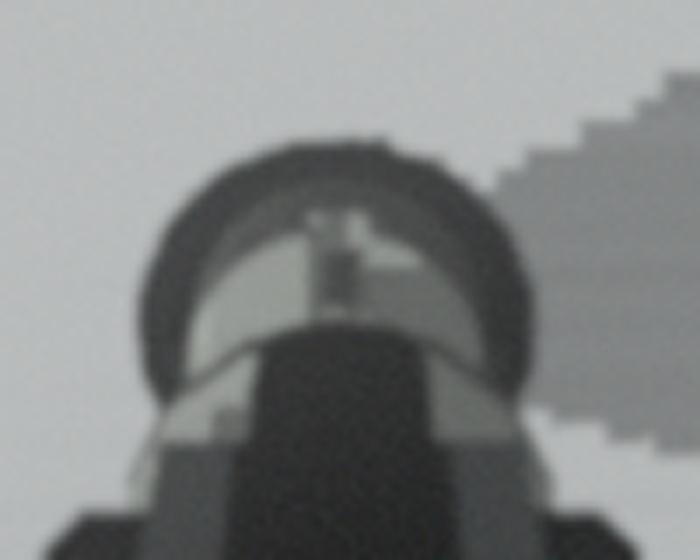

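The stud is sinking with the blade, at about 3 N net. I keep going in small steps until the leaf spring.

apply_moves([
  [0,0,-0.0005,0,0,0,0],
  [0,0,-0.0005,0,0,0,0],
])

```text
time_s: 12.25
eef_pos: [0.459, -0.2757, 0.2384]
eef_rot: [180.0, -0.0, -1.7]
force: [-0.4, 0.3, 1.9]
gripper_width: 0.0112
```

apply_moves([
  [0,0,-0.0005,0,0,0,0],
  [0,0,-0.0005,0,0,0,0],
])

```text
time_s: 12.5
eef_pos: [0.459, -0.2757, 0.2379]
eef_rot: [180.0, -0.0, -1.7]
force: [-0.2, -0.0, 1.8]
gripper_width: 0.011
```

apply_moves([
  [0,0,-0.0005,0,0,0,0],
  [0,0,-0.0005,0,0,0,0],
])

```text
time_s: 12.75
eef_pos: [0.459, -0.2757, 0.2374]
eef_rot: [180.0, -0.0, -1.7]
force: [-0.6, -0.4, 1.4]
gripper_width: 0.0114
```

apply_moves([
  [0,0,-0.0005,0,0,0,0],
  [0,0,-0.0005,0,0,0,0],
])

```text
time_s: 13.0
eef_pos: [0.459, -0.2757, 0.2369]
eef_rot: [180.0, -0.0, -1.7]
force: [-0.2, -0.4, 3.2]
gripper_width: 0.0112
```

apply_moves([
  [0,0,-0.0005,0,0,0,0],
  [0,0,-0.0005,0,0,0,0],
])

```text
time_s: 13.25
eef_pos: [0.459, -0.2757, 0.2364]
eef_rot: [180.0, -0.0, -1.7]
force: [-1.1, 0.6, 2.6]
gripper_width: 0.0116
```

apply_moves([
  [0,0,-0.0005,0,0,0,0],
  [0,0,-0.0005,0,0,0,0],
])

```text
time_s: 13.5
eef_pos: [0.459, -0.2757, 0.2359]
eef_rot: [180.0, 0.0, -1.7]
force: [0.1, -0.3, 2.4]
gripper_width: 0.0112
```

apply_moves([
  [0,0,-0.0005,0,0,0,0],
  [0,0,-0.0005,0,0,0,0],
])

```text
time_s: 13.75
eef_pos: [0.459, -0.2757, 0.2354]
eef_rot: [180.0, -0.0, -1.7]
force: [-0.2, -0.4, 2.6]
gripper_width: 0.0116
```

apply_moves([
  [0,0,-0.0005,0,0,0,0],
  [0,0,-0.0005,0,0,0,0],
])

```text
time_s: 14.0
eef_pos: [0.459, -0.2757, 0.2349]
eef_rot: [180.0, -0.0, -1.7]
force: [-0.9, 0.4, 2.9]
gripper_width: 0.0112
```

apply_moves([
  [0,0,-0.0005,0,0,0,0],
  [0,0,-0.0005,0,0,0,0],
])

```text
time_s: 14.25
eef_pos: [0.459, -0.2757, 0.2344]
eef_rot: [180.0, -0.0, -1.7]
force: [0.2, -0.9, 2.4]
gripper_width: 0.0113
```

apply_moves([
  [0,0,-0.0005,0,0,0,0],
  [0,0,-0.0005,0,0,0,0],
])

```text
time_s: 14.5
eef_pos: [0.459, -0.2757, 0.2339]
eef_rot: [180.0, -0.0, -1.7]
force: [0.3, 0.3, 3.8]
gripper_width: 0.0114
```

apply_moves([
  [0,0,-0.0005,0,0,0,0],
  [0,0,-0.0005,0,0,0,0],
])

```text
time_s: 14.75
eef_pos: [0.459, -0.2757, 0.2334]
eef_rot: [180.0, 0.0, -1.7]
force: [0.1, 0.0, 3.6]
gripper_width: 0.0113
```

apply_moves([
  [0,0,-0.0005,0,0,0,0],
  [0,0,-0.0005,0,0,0,0],
])

```text
time_s: 15.0
eef_pos: [0.459, -0.2757, 0.233]
eef_rot: [180.0, -0.0, -1.7]
force: [-1.4, 0.3, 3.8]
gripper_width: 0.0114
```

apply_moves([
  [0,0,-0.0005,0,0,0,0],
  [0,0,-0.0005,0,0,0,0],
])

```text
time_s: 15.25
eef_pos: [0.459, -0.2757, 0.2327]
eef_rot: [180.0, -0.0, -1.7]
force: [-0.8, 0.5, 6.9]
gripper_width: 0.0111
```

apply_moves([
  [0,0,-0.0005,0,0,0,0],
  [0,0,-0.0005,0,0,0,0],
])

```text
time_s: 15.5
eef_pos: [0.4591, -0.2757, 0.2324]
eef_rot: [180.0, -0.0, -1.7]
force: [-1.9, 1.2, 7.5]
gripper_width: 0.0111
```

```bash
python3 look.py pics/w11c.png
```

```text
15.55 [ 0.45907423 -0.27573274  0.2324029 ] [ 1.79981420e+02 -2.42075361e-02 -1.67700931e+00] [-2.09350212  1.09550901  8.32911268] [0.20671074 0.420915   0.05316059] 0.01156903067191353
```

View pics/w11c.png

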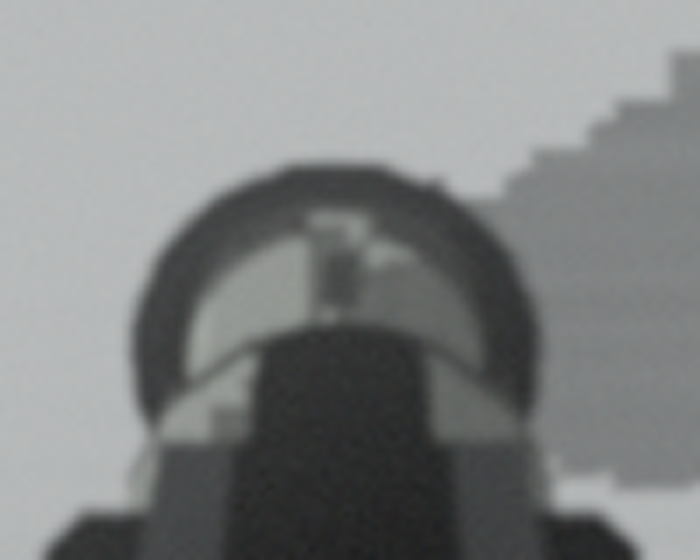

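apply_moves([
  [0,0,-0.0005,0,0,0,0],
  [0,0,-0.0005,0,0,0,0],
])

```text
time_s: 15.8
eef_pos: [0.4591, -0.2757, 0.2321]
eef_rot: [180.0, -0.0, -1.7]
force: [-1.7, 0.8, 10.3]
gripper_width: 0.0111
```

apply_moves([
  [0,0,-0.0005,0,0,0,0],
  [0,0,-0.0005,0,0,0,0],
  [0,0,-0.0005,0,0,0,0],
])

```text
time_s: 16.18
eef_pos: [0.4591, -0.2758, 0.2319]
eef_rot: [180.0, -0.0, -1.7]
force: [-3.3, 1.8, 12.7]
gripper_width: 0.0116
```

```bash
cat > f.py <<'E'
from plant import r
import numpy as np
F=[];T=[]
for i in range(4):
    s=r.sense();F.append(s['force']);T.append(s['torque']);r.get_image('top')
s=r.sense();F.append(s['force']);T.append(s['torque'])
print(s['time_s'],s['eef_pos'],s['eef_rot'],np.mean(F,0),np.std(F,0),np.mean(T,0))
E
python3 f.py
```

```text
16.375 [ 0.45914405 -0.27575803  0.23189093] [ 1.79967771e+02 -4.59635093e-02 -1.67882518e+00] [-2.53808772  1.07046157 12.61248266] [0.44326306 0.4045592  0.5234736 ] [ 0.39661141  0.75538247 -0.01024998]
```

apply_moves([
  [0,0,-0.0003,0,0,-0.03,0],
  [0,0,-0.0003,0,0,-0.06,0],
  [0,0,-0.0003,0,0,-0.09,0],
  [0,0,-0.0003,0,0,-0.12,0],
  [0,0,-0.0003,0,0,-0.15,0],
  [0,0,-0.0003,0,0,-0.15,0],
])

```text
time_s: 17.12
eef_pos: [0.4591, -0.276, 0.2317]
eef_rot: [180.0, -0.1, -10.3]
force: [-2.7, 1.7, 13.6]
gripper_width: 0.0114
```

```bash
python3 f.py; python3 look.py pics/w12c.png
```

```text
17.325 [ 0.45910034 -0.27599218  0.23173612] [ 1.79957124e+02 -5.89779980e-02 -1.02852778e+01] [-2.8339887   1.37522905 13.21568928] [0.282969   0.45622603 0.50337156] [0.2210784  0.88363622 0.02961302]
17.375 [ 0.4590929  -0.27599739  0.23174536] [ 1.79956554e+02 -5.73251329e-02 -1.02838742e+01] [-2.57928218  1.58862925 13.7976504 ] [0.32157842 0.86560961 0.02310501] 0.011232812458834644
```

View pics/w12c.png

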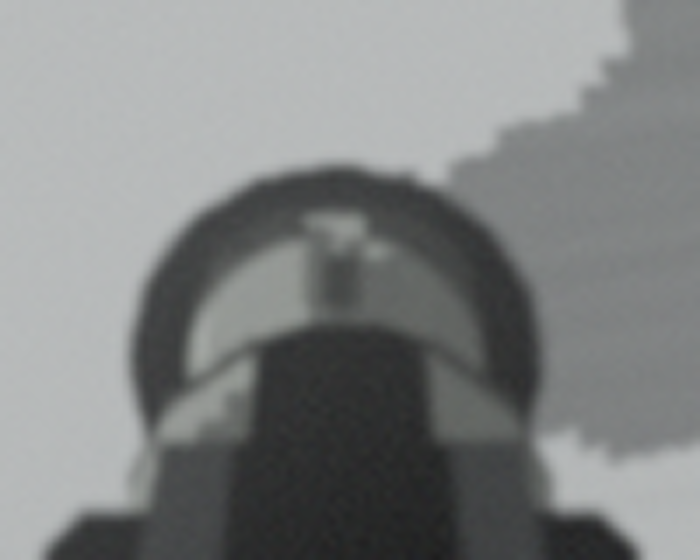

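The stud follows: the slot stays lined up with the blade, at about 14.3 N net. I keep turning.

apply_moves([
  [0,0,0,0,0,-0.05,0],
  [0,0,0,0,0,-0.1,0],
  [0,0,0,0,0,-0.15,0],
  [0,0,0,0,0,-0.2,0],
  [0,0,0,0,0,-0.25,0],
  [0,0,0,0,0,-0.3,0],
  [0,0,0,0,0,-0.35,0],
  [0,0,0,0,0,-0.35,0],
])

```text
time_s: 18.38
eef_pos: [0.4588, -0.2764, 0.2317]
eef_rot: [179.9, -0.1, -30.4]
force: [-4.7, 1.3, 14.0]
gripper_width: 0.0109
```

```bash
python3 f.py; python3 look.py pics/w13c.png
```

```text
18.575 [ 0.45880491 -0.27640074  0.23170871] [ 1.79951281e+02 -6.16563331e-02 -3.03579685e+01] [-4.34836696  0.11655874 13.39036246] [0.25627403 0.89935544 0.36107133] [-0.08443382  1.11842836  0.0317627 ]
18.625 [ 0.45884613 -0.27640007  0.2317409 ] [ 1.79951563e+02 -6.64285006e-02 -3.03576484e+01] [-3.89872204 -0.64395598 13.61803395] [-0.27082625  1.04224985  0.02886218] 0.010906679154415632
```

View pics/w13c.png

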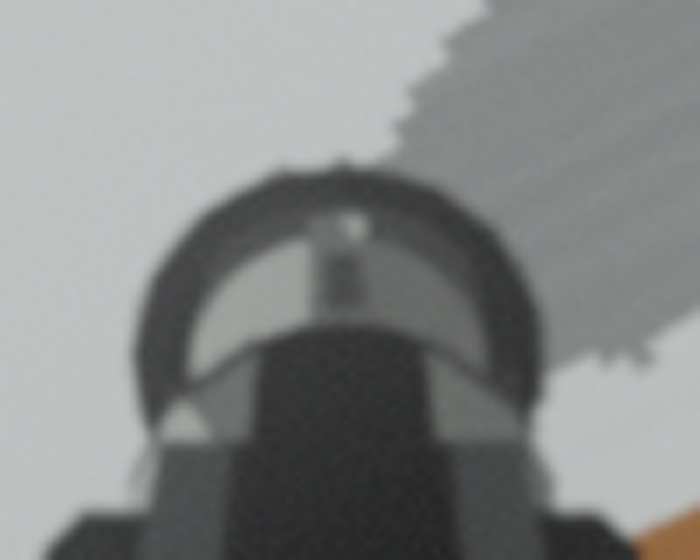

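apply_moves([
  [-0.0004,0,0,0,0,0,0],
  [-0.0004,0,0,0,0,-0.05,0],
  [-0.0004,0,0,0,0,-0.1,0],
  [-0.0004,0,0,0,0,-0.1,0],
])

```text
time_s: 19.12
eef_pos: [0.4586, -0.2765, 0.2318]
eef_rot: [180.0, -0.1, -36.1]
force: [-3.1, 0.2, 12.4]
gripper_width: 0.0113
```

```bash
python3 f.py
```

```text
19.325 [ 0.45859945 -0.27650123  0.23178244] [ 1.79962640e+02 -9.43728578e-02 -3.60869268e+01] [-3.06237083  0.37896931 13.31388001] [0.37999498 0.57229875 0.8724235 ] [0.17806115 0.9171962  0.02590637]
```

apply_moves([
  [-0.0003,0,0,0,0,-0.05,0],
  [-0.0004,0,0,0,0,-0.1,0],
  [-0.0004,0,0,0,0,-0.15,0],
  [-0.0004,0,0,0,0,-0.2,0],
  [-0.0004,0,0,0,0,-0.25,0],
  [-0.0004,0,0,0,0,-0.3,0],
  [-0.0004,0,0,0,0,-0.3,0],
])

```text
time_s: 20.2
eef_pos: [0.4581, -0.2766, 0.2318]
eef_rot: [180.0, -0.1, -53.3]
force: [-3.5, -0.4, 13.0]
gripper_width: 0.0112
```

```bash
python3 f.py
```

```text
20.4 [ 0.45813489 -0.27668777  0.23179173] [ 1.79984301e+02 -1.09273955e-01 -5.32826540e+01] [-3.92904794 -1.07531696 13.01548417] [0.38376099 0.70968507 0.31973252] [-0.42498396  0.97643059  0.02333815]
```

apply_moves([
  [-0.0003,0,-0.0001,0,0,-0.03,0],
  [-0.0006,0,-0.0001,0,0,-0.06,0],
  [-0.0006,0,-0.0001,0,0,-0.11,0],
  [-0.0006,0,-0.0001,0,0,-0.16,0],
  [-0.0006,0,-0.0001,0,0,-0.21,0],
  [-0.0006,0,-0.0001,0,0,-0.26,0],
  [-0.0006,0,-0.0001,0,0,-0.26,0],
])

```text
time_s: 21.28
eef_pos: [0.4577, -0.2768, 0.2318]
eef_rot: [-180.0, -0.1, -68.2]
force: [-2.9, -2.4, 13.4]
gripper_width: 0.0113
```

```bash
python3 f.py; python3 look.py pics/w14c.png
```

```text
21.475 [ 0.45765479 -0.27679038  0.23176017] [-1.79973475e+02 -1.22014079e-01 -6.81828597e+01] [-2.62196821 -1.5204764  13.58097979] [0.36187919 0.87740741 0.28765092] [-0.32198523  0.86303797 -0.00379685]
21.525 [ 0.45765952 -0.27678627  0.23177571] [-1.79971895e+02 -1.24035211e-01 -6.81795074e+01] [-3.88270549 -0.43838994 13.44414042] [-0.14086573  0.88691632 -0.00950527] 0.011034023193038391
```

View pics/w14c.png

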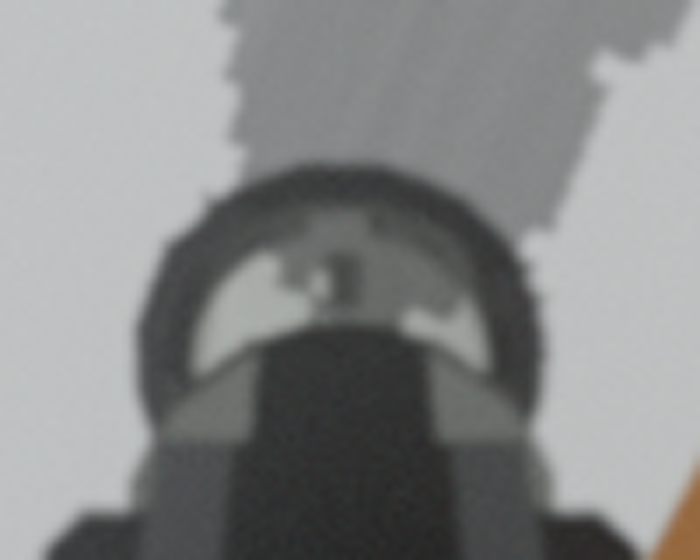

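apply_moves([
  [-0.0003,0,0,0,0,-0.05,0],
  [-0.0005,0,0,0,0,-0.1,0],
  [-0.0005,0,0,0,0,-0.15,0],
  [-0.0005,0,0,0,0,-0.2,0],
  [-0.0005,0,0,0,0,-0.25,0],
  [-0.0005,0,0,0,0,-0.3,0],
  [-0.0005,0,0,0,0,-0.33,0],
  [-0.0005,0,0,0,0,-0.33,0],
])

```text
time_s: 22.52
eef_pos: [0.4571, -0.2768, 0.2317]
eef_rot: [-179.9, -0.1, -87.1]
force: [-3.5, -1.8, 13.8]
gripper_width: 0.0109
```

```bash
python3 f.py; python3 look.py pics/w15c.png
```

```text
22.725 [ 0.45705858 -0.27678716  0.23174591] [-1.79942640e+02 -9.97301389e-02 -8.70920741e+01] [-3.53887472 -0.98921077 13.74994574] [0.22622816 0.9057791  0.08626007] [-0.2599438   0.96098661  0.01131286]
22.775 [ 0.45705024 -0.27677902  0.23172938] [-1.79944037e+02 -9.85864177e-02 -8.70922616e+01] [-2.70614854  0.08535959 13.93011952] [-0.29637027  0.93892544 -0.01643465] 0.011511647060311892
```

View pics/w15c.png

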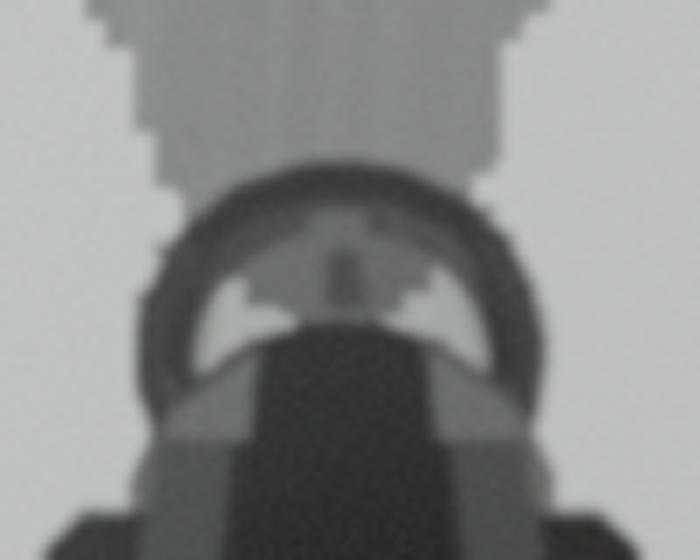

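apply_moves([
  [-0.0001,0,0,0,0,-0.015,0],
  [-0.0001,0,0,0,0,-0.03,0],
  [-0.0001,0,0,0,0,-0.03,0],
])

```text
time_s: 23.15
eef_pos: [0.457, -0.2768, 0.2317]
eef_rot: [-179.9, -0.1, -88.8]
force: [-3.1, -1.0, 13.1]
gripper_width: 0.0109
```

```bash
python3 f.py
```

```text
23.35 [ 0.45700703 -0.27677635  0.23174504] [-1.79936731e+02 -9.74515101e-02 -8.88084644e+01] [-3.46079125 -0.77664758 13.43747112] [0.55743171 0.72328739 0.29832917] [-0.2208501   0.8985201   0.02342356]
```

apply_moves([
  [0,0,0,0,0,-0.01,0],
  [0,0,0,0,0,-0.02,0],
  [0,0,0,0,0,-0.02,0],
])

```text
time_s: 23.72
eef_pos: [0.457, -0.2768, 0.2318]
eef_rot: [-179.9, -0.1, -90.0]
force: [-2.8, -0.8, 12.9]
gripper_width: 0.0114
```

```bash
python3 f.py
```

```text
23.925 [ 0.45698481 -0.27677764  0.23174425] [-1.79935704e+02 -9.61244365e-02 -8.99550858e+01] [-3.54208903 -1.10114419 13.42039998] [0.39277583 0.52960377 0.29510885] [-0.27779547  0.94195226  0.03598428]
```

apply_moves([
  [0,0,0,0,0,-0.01,0],
  [0,0,0,0,0,-0.015,0],
  [0,0,0,0,0,-0.015,0],
])

```text
time_s: 24.3
eef_pos: [0.457, -0.2768, 0.2317]
eef_rot: [-179.9, -0.1, -90.8]
force: [-3.3, -1.8, 13.6]
gripper_width: 0.0114
```

```bash
python3 f.py
```

```text
24.5 [ 0.45697227 -0.27672126  0.23174127] [-1.79934499e+02 -8.88185863e-02 -9.08160363e+01] [-3.26045335 -1.15683167 14.10138946] [0.44808814 0.57212057 0.35415236] [-0.21845906  0.95192002  0.02714808]
```

apply_moves([
  [0,0,0,0,0,-0.01,0],
  [0,0,0,0,0,-0.02,0],
  [0,0,0,0,0,-0.02,0],
])

```text
time_s: 24.88
eef_pos: [0.457, -0.2768, 0.2317]
eef_rot: [-179.9, -0.1, -92.0]
force: [-3.4, -0.6, 13.9]
gripper_width: 0.0112
```

```bash
python3 f.py
```

```text
25.075 [ 0.45694086 -0.27675883  0.23173926] [-1.79935961e+02 -8.92241489e-02 -9.19626393e+01] [-3.48065456 -1.10078366 13.87533615] [0.15501904 0.83001271 0.41594403] [-0.26332993  0.96240203  0.04096071]
```

apply_moves([
  [0,0,0,0,0,-0.01,0],
  [0,0,0,0,0,-0.02,0],
  [0,0,0,0,0,-0.02,0],
])

```text
time_s: 25.45
eef_pos: [0.4569, -0.2768, 0.2317]
eef_rot: [-179.9, -0.1, -93.1]
force: [-3.7, -1.0, 14.6]
gripper_width: 0.0112
```

```bash
python3 f.py
```

```text
25.65 [ 0.45690233 -0.27673626  0.2317154 ] [-1.79940160e+02 -8.54379201e-02 -9.31079695e+01] [-3.40104276 -0.96559846 14.15465608] [0.31386044 0.30662956 0.66036292] [-0.23142376  1.00726541  0.02642783]
```

apply_moves([
  [0,0,0,0,0,-0.01,0],
  [0,0,0,0,0,-0.015,0],
  [0,0,0,0,0,-0.015,0],
])

```text
time_s: 26.02
eef_pos: [0.4569, -0.2767, 0.2317]
eef_rot: [-179.9, -0.1, -94.0]
force: [-3.3, -0.8, 13.7]
gripper_width: 0.0112
```

```bash
python3 f.py
```

```text
26.225 [ 0.45687878 -0.27673893  0.23170346] [-1.79941032e+02 -8.31754120e-02 -9.39668495e+01] [-3.83136548 -0.61517    14.10968615] [0.37376624 0.27893681 0.36843661] [-0.23100028  1.02133302  0.00984834]
```

apply_moves([
  [0,0,0,0,0,-0.01,0],
  [0,0,0,0,0,-0.015,0],
  [0,0,0,0,0,-0.015,0],
])

```text
time_s: 26.6
eef_pos: [0.4569, -0.2767, 0.2317]
eef_rot: [-179.9, -0.1, -94.8]
force: [-3.2, -0.8, 13.4]
gripper_width: 0.0115
```

```bash
python3 f.py
```

```text
26.8 [ 0.45686318 -0.27673744  0.2316851 ] [-1.79940420e+02 -7.83278430e-02 -9.48261034e+01] [-3.85339784 -0.41008766 13.94106228] [0.37451335 0.66500581 0.40097212] [-0.2251886   1.03525781  0.03450857]
```

apply_moves([
  [0,0,0.001,0,0,0,0],
  [0,0,0.002,0,0,0,0],
  [0,0,0.003,0,0,0,0],
  [0,0,0.0045,0,0,0,0],
  [0,0,0.0045,0,0,0,0],
])

```text
time_s: 27.42
eef_pos: [0.4568, -0.275, 0.2345]
eef_rot: [179.9, 0.1, -94.8]
force: [-0.2, 0.8, -1.0]
gripper_width: 0.0113
```

```bash
python3 f.py;python3 look.py pics/w16c.png
```

```text
27.625 [ 0.4568477  -0.27532364  0.2346815 ] [ 1.79961272e+02  2.70061771e-02 -9.47645414e+01] [ 0.02001536 -0.06882764 -1.14612011] [0.28586236 0.62964176 0.31625593] [-0.01507912 -0.00302693 -0.00711062]
27.675 [ 0.45684368 -0.27543629  0.23476447] [ 1.79967675e+02  2.03213616e-02 -9.47732703e+01] [ 0.33115748 -0.68998583 -0.33965497] [-0.0400746  -0.00602831  0.00182626] 0.011115622967175427
```

View pics/w16c.png

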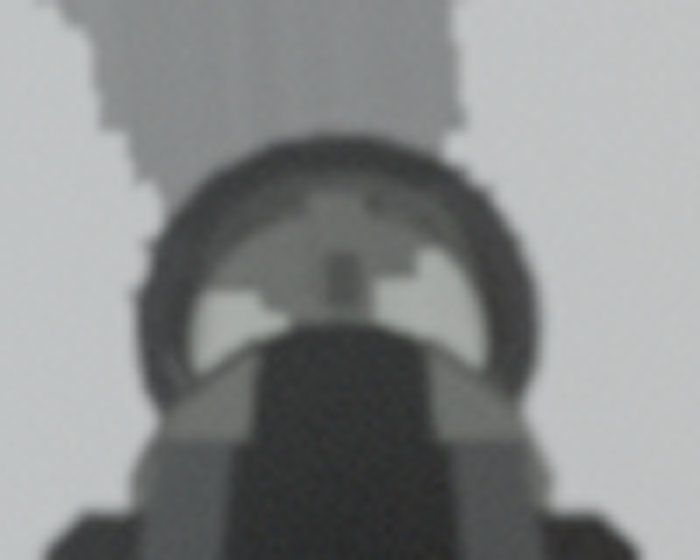

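At zero net load the stud stays down, so it is caught. I withdraw and look.

apply_moves([
  [0,0,0.002,0,0,0,0],
  [0,0,0.005,0,0,0,0],
  [0,0,0.01,0,0,0,0],
  [0,0,0.03,0,0,0,0],
  [0,0,0.06,0,0,0,0],
  [0,0,0.075,0,0,0,0],
  [0,0,0.075,0,0,0,0],
])

```text
time_s: 28.55
eef_pos: [0.4574, -0.2759, 0.3109]
eef_rot: [-179.9, -0.0, -94.8]
force: [-0.5, 0.1, -1.1]
gripper_width: 0.0114
```

Run:
```python
from plant import r
from h import *
p=r.camera_params('wrist');im,d=r.get_image('wrist');s=r.sense();print(s['time_s'],s['eef_pos'],s['eef_rot'],s['force'],s['gripper_width'],s['qpos'])
cv2.imwrite('pics/w17c.png',cv2.resize(im[130:280,200:360,::-1],None,fx=4,fy=4,interpolation=2))
P=cloudW(p,d);n=np.hypot(P[...,0]-.459,P[...,1]+.276)
print('stud z',np.median(P[n<.008],0),'cover',np.median(P[(n>.025)&(n<.04)],0))
```

```text
28.6 [ 0.45695181 -0.27564186  0.30979257] [-1.79988417e+02 -3.00524103e-03 -9.47792869e+01] [-0.74948674  0.33464981 -0.5449318 ] 0.01146055876577135 [  14.85315866   13.12956668   13.13952214   97.52800267   -3.15815744
   69.69121442 -156.02211919]
stud z [ 0.45910581 -0.27626924  0.34375042] cover [ 0.46144946 -0.28553091  0.36519872]
```

View pics/w17c.png

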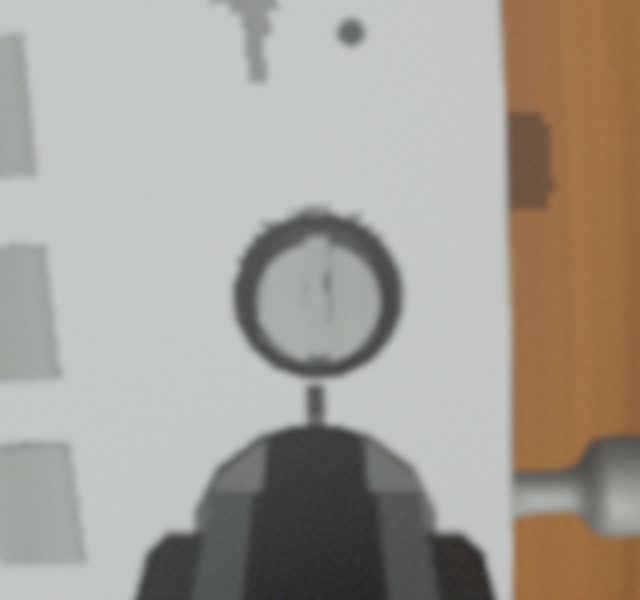

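Run:
```python
from plant import r
from h import *
p=r.camera_params('wrist');im,d=r.get_image('wrist')
P=cloudW(p,d);n=np.hypot(P[...,0]-.459,P[...,1]+.276)
m=(P[...,2]<.21)&(n<.0085);print('stud z',np.percentile(P[m][:,2],[10,50,75,90]));m=(P[...,2]<.21)&(n>.025)&(n<.045);print('cover',np.median(P[m],0))
im=im[170:230,240:320,::-1];cv2.imwrite('pics/w18c.png',cv2.resize(im,None,fx=9,fy=9,interpolation=2))
```

```text
stud z [0.18260618 0.1874532  0.18824133 0.18863182]
cover [ 0.46308668 -0.28632413  0.18230514]
```

View pics/w18c.png

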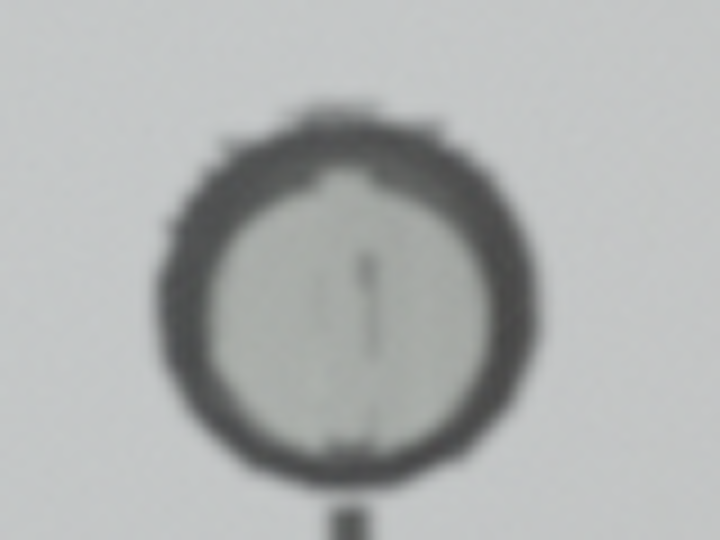

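The stud sits about 5.5 mm above the cover with the slot turned about 92°, so it is fastened. Now the key goes back.

apply_moves([
  [0.005,0.05,0.01,0,0,0.17,0],
  [0.01,0.11,0.02,0,0,0.34,0],
  [0.02,0.17,0.02,0,0,0.51,0],
  [0.03,0.23,0.02,0,0,0.68,0],
  [0.04,0.29,0.02,0,0,0.85,0],
  [0.05,0.35,0.02,0,0,1.02,0],
  [0.055,0.41,0.02,0,0,1.19,0],
  [0.06,0.47,0.02,0,0,1.36,0],
  [0.065,0.53,0.01,0,0,1.53,0],
  [0.069,0.569,0.0,0,0,1.68,0],
])

```text
time_s: 29.9
eef_pos: [0.5248, 0.2964, 0.3083]
eef_rot: [-180.0, 0.1, 1.9]
force: [-0.4, -0.8, -0.3]
gripper_width: 0.0109
```

apply_moves([
  [0,0,0,0,0,0,0],
  [0,0,0,0,0,0,0],
  [0,0,0,0,0,0,0],
  [0,0,0,0,0,0,0],
])

```text
time_s: 30.4
eef_pos: [0.5263, 0.2923, 0.3104]
eef_rot: [180.0, -0.0, 1.4]
force: [-0.3, 0.0, -1.5]
gripper_width: 0.0115
```

Run:
```python
from plant import r
from h import *
im,d=r.get_image('wrist');s=r.sense();print(s['time_s'],s['eef_pos'],s['eef_rot'],s['force'],s['gripper_width'])
cv2.imwrite('pics/w19.png',im[:,:,::-1])
```

```text
30.45 [0.52622504 0.29247133 0.31041107] [ 1.79997816e+02 -3.73260907e-02  1.38075123e+00] [-0.00489959 -0.2229533  -1.22774428] 0.01137334810336709
```

View pics/w19.png

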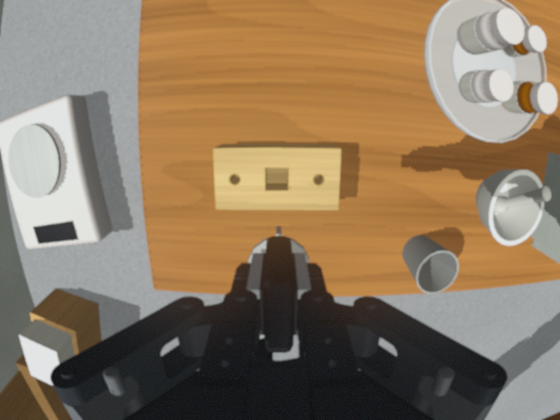

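apply_moves([
  [0,0.001,-0.04,0,0,0,0],
  [0,0.001,-0.08,0,0,0,0],
  [0,0.001,-0.12,0,0,0,0],
  [0,0.001,-0.15,0,0,0,0],
  [0,0.001,-0.17,0,0,0,0],
  [0,0.001,-0.175,0,0,0,0],
  [0,0.001,-0.175,0,0,0,0],
  [0,0.001,-0.175,0,0,0,0],
])

```text
time_s: 31.45
eef_pos: [0.5266, 0.2947, 0.1362]
eef_rot: [-179.9, -0.1, 1.5]
force: [-0.0, 0.3, -0.7]
gripper_width: 0.0114
```

Run:
```python
from plant import r
from h import *
im,d=r.get_image('wrist');s=r.sense();print(s['time_s'],s['eef_pos'],s['eef_rot'],s['force'],s['gripper_width'])
cv2.imwrite('pics/w20.png',cv2.resize(im[150:320,170:390,::-1],None,fx=3,fy=3))
im,d=r.get_image('scene')
cv2.imwrite('pics/s20.png',cv2.resize(im[100:260,310:450,::-1],None,fx=4,fy=3.7))
```

```text
31.5 [0.5265277  0.29465528 0.13616024] [-1.79948846e+02 -9.25384396e-02  1.46441363e+00] [ 0.06695994  1.06390136 -1.00370161] 0.01134372434769235
```

View pics/w20.png

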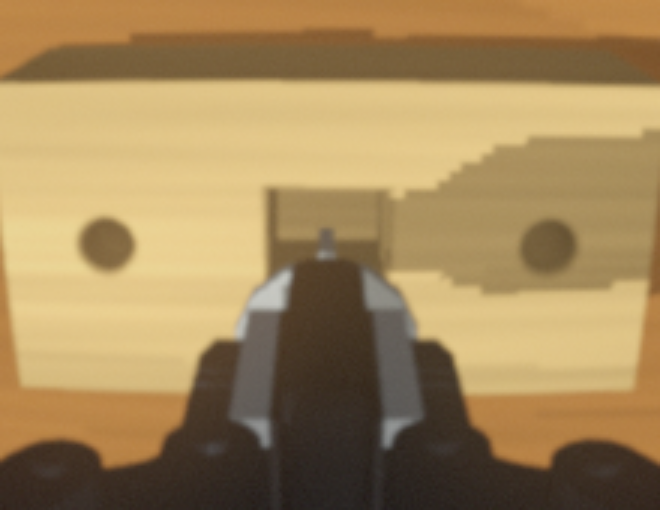

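View pics/s20.png

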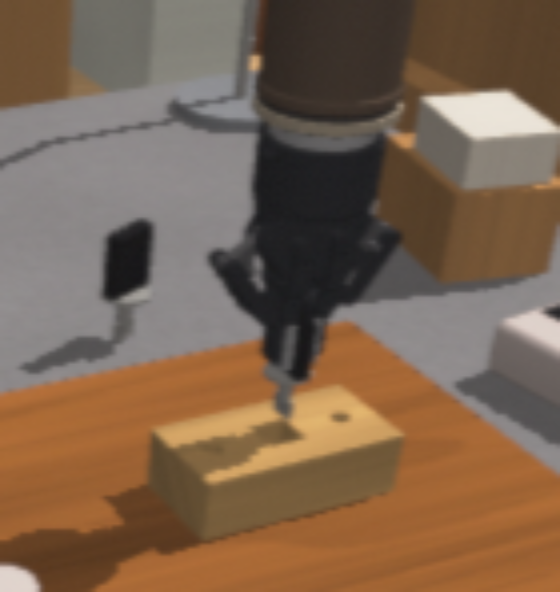

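apply_moves([
  [0,0,-0.01,0,0,0,0],
  [0,0,-0.02,0,0,0,0],
  [0,0,-0.03,0,0,0,0],
  [0,0,-0.04,0,0,0,0],
  [0,0,-0.046,0,0,0,0],
  [0,0,-0.046,0,0,0,0],
  [0,0,-0.046,0,0,0,0],
])

```text
time_s: 32.42
eef_pos: [0.5261, 0.2945, 0.0893]
eef_rot: [-180.0, -0.0, 1.5]
force: [-0.2, -0.7, 0.1]
gripper_width: 0.0115
```

```bash
python3 f.py
```

```text
32.625 [0.52617504 0.29441487 0.08939724] [-1.79984665e+02 -3.41599133e-02  1.47065836e+00] [-0.12149715  0.38039304 -0.88516588] [0.27796417 0.57149331 0.63972273] [-0.00694773 -0.00591015 -0.01037606]
```

apply_moves([
  [0,0,-0.001,0,0,0,0],
  [0,0,-0.002,0,0,0,0],
  [0,0,-0.002,0,0,0,0],
])

```text
time_s: 33.0
eef_pos: [0.5259, 0.2942, 0.0869]
eef_rot: [180.0, 0.0, 1.5]
force: [-0.9, -0.4, 0.5]
gripper_width: 0.0111
```

apply_moves([
  [0,0,-0.0005,0,0,0,0],
  [0,0,-0.001,0,0,0,0],
  [0,0,-0.001,0,0,0,0],
])

```text
time_s: 33.38
eef_pos: [0.526, 0.2943, 0.0861]
eef_rot: [180.0, -0.0, 1.5]
force: [-0.1, 0.1, -0.3]
gripper_width: 0.0113
```

```bash
python3 f.py
```

```text
33.575 [0.5259255  0.29432452 0.08604588] [1.79998030e+02 1.01480946e-03 1.47763916e+00] [-0.17051705  0.01937321 -0.35776879] [0.3068413  0.19886807 0.43559394] [-0.01439451  0.01292957 -0.01314698]
```

apply_moves([
  [0,0,-0.0005,0,0,0,0],
  [0,0,-0.001,0,0,0,0],
  [0,0,-0.001,0,0,0,0],
])

```text
time_s: 33.95
eef_pos: [0.526, 0.2943, 0.086]
eef_rot: [180.0, -0.0, 1.5]
force: [-3.0, -1.8, 9.0]
gripper_width: 0.0117
```

```bash
python3 f.py
```

```text
34.15 [0.52599924 0.29437081 0.08597942] [-1.79997165e+02 -3.09585990e-02  1.47225707e+00] [-2.74043734 -2.26869117  9.96261524] [0.4965927  0.26565933 0.72354345] [-0.47977225  0.6903922  -0.01086206]
```

The collar is on the wood at the expected height. I ease off the load and open.

apply_moves([
  [0,0,0.0009,0,0,0,0],
  [0,0,0.0009,0,0,0,0.02],
  [0,0,0.0009,0,0,0,0.04],
  [0,0,0.0009,0,0,0,0.06],
  [0,0,0.0009,0,0,0,0.085],
  [0,0,0.0009,0,0,0,0.085],
  [0,0,0.0009,0,0,0,0.085],
  [0,0,0.0009,0,0,0,0.085],
])

```text
time_s: 35.15
eef_pos: [0.526, 0.2943, 0.0859]
eef_rot: [180.0, 0.0, 1.5]
force: [0.2, -0.5, 0.1]
gripper_width: 0.0851
```

apply_moves([
  [0,0,0.01,0,0,0,0.085],
  [0,0,0.03,0,0,0,0.085],
  [0,0,0.06,0,0,0,0.085],
  [0,0,0.1,0,0,0,0.085],
  [0,0,0.15,0,0,0,0.085],
  [0,0,0.17,0,0,0,0.085],
  [0,0,0.17,0,0,0,0.085],
])

```text
time_s: 36.02
eef_pos: [0.5267, 0.2949, 0.2585]
eef_rot: [-179.9, -0.2, 1.5]
force: [-0.3, -0.3, 0.1]
gripper_width: 0.0852
```

Run:
```python
from plant import r
from h import *
p=r.camera_params('wrist');im,d=r.get_image('wrist');s=r.sense();print(s['time_s'],s['eef_pos'],s['force'],s['gripper_width'])
cv2.imwrite('pics/w21.png',im[:,:,::-1])
P=cloudW(p,d);nr=np.hypot(P[...,0]-.527,P[...,1]-.293)
m=(P[...,2]>.112)&(P[...,2]<.126)&(nr<.04);q=P[m];print('griptop',q.mean(0),q[:,2].min(),q[:,2].max(),cv2.minAreaRect(q[:,:2].astype(np.float32)*1000))
m=(P[...,2]>.062)&(P[...,2]<.0698)&(nr<.1);q=P[m];print('block',cv2.minAreaRect(q[:,:2].astype(np.float32)*1000))
im,d=r.get_image('scene')
cv2.imwrite('pics/s21.png',cv2.resize(im[150:330,80:440,::-1],None,fx=2.2,fy=2.2))
p=r.camera_params('top');im,d=r.get_image('top');P=cloud(p,d);n=np.hypot(P[...,0]-.459,P[...,1]+.276)
print('stud z',np.percentile(P[n<.009][:,2],[25,50,75]),'cover',np.median(P[(n>.022)&(n<.04)][:,2]))
cv2.imwrite('pics/t21.png',cv2.resize(im[170:280,130:440,::-1],None,fx=2.5,fy=2.5))
```

```text
36.075 [0.5260882  0.2944102  0.25674533] [-0.06157124 -0.04620291 -1.10155594] 0.08495169720934755
griptop [0.52739048 0.2935498  0.11870301] 0.11201822799584009 0.12147043534000124 ((526.4671630859375, 293.4776306152344), (35.58023452758789, 11.64876937866211), 1.4018325805664062)
block ((525.052001953125, 293.4926452636719), (76.04104614257812, 150.9333038330078), 1.467097282409668)
stud z [0.183004   0.18516719 0.18870973] cover 0.181095493320563
```

View pics/w21.png

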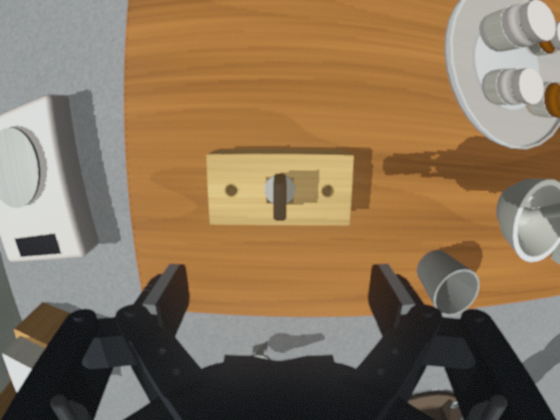

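View pics/s21.png

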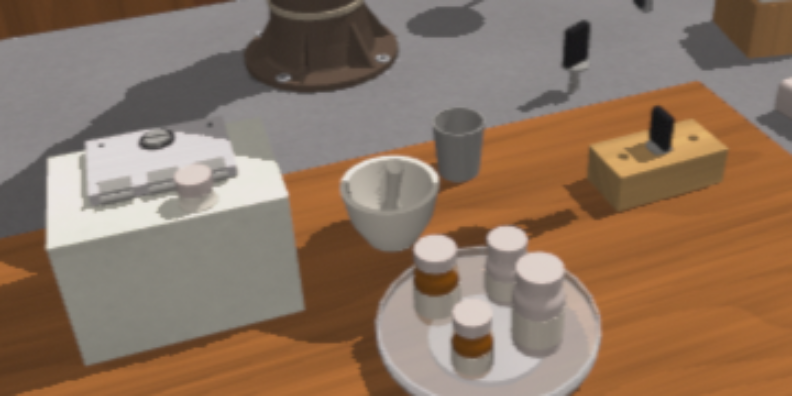

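View pics/t21.png

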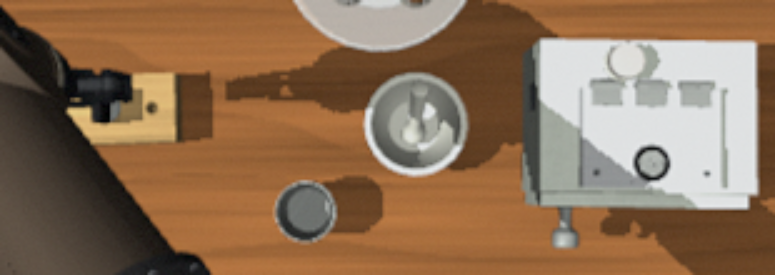

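The key stands upright in the middle hole, free of the fingers, and the stud is low with its slot across. All the bystanders are in place, so I hand in.

```bash
python3 -c "
from plant import r
print(r.hand_in())"
```

```text
the job is handed in; nothing more can be done
None
```

I pressed the stud in with the key, turned it a quarter turn clockwise into its catch, and hung the key back in the middle hole of the oak block. I handed the job in after about 36 s of the 70 s; no verdict was reported.

- **Pressing and turning:** I held about 14–15 N of vertical press while turning, plus 3–4 N sideways at the wrist. That stays under 25 N by the wrist readings. I could not measure the contact force at the blade itself.
- **Stud:** When I eased off, the force dropped to zero and the stud stayed down. Its top is about 5–6 mm above the cover by the wrist camera. The slot is turned about 92° (about 1.6 rad). I never felt the end stop, so that angle comes from the camera picture alone.
- **Height disagreement:** From the top camera, the stud's height came out coarser, with a median of about 4 mm and a spread of 2–8 mm above the cover. All of these are below the 12.1 mm limit.
- **Key:** It is upright and released with its collar on the wood. The grip's top is at 0.119 m as before, and its centre is within about 2 mm of the hole's centre.
- **Bystanders:** The bottles, jar, cup and mortar look unmoved in the last pictures. I compared those by eye and did not measure them.

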